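# Clamp the print plate with the lever bolt

### The arm

A 7-joint arm with a two-finger parallel gripper is mounted at the origin on the work surface. World frame = base frame: x ahead of the robot, y to its left, z up, the work surface at z = 0. Lengths are in m, angles in rad, forces in N, time in s.
With the tool pointing down it reaches from about 0.375 to 0.925 m from the base axis. Payload 3.1 kg.
Tool frame: the origin (TCP) lies between the finger pads; the fingertips stand 19 mm ahead of it and the grasp point (between the pads) is the TCP; z points along the fingers, y is the line along which they close (so a half turn about z gives the same grasp; the last joint's range is limited). The gripper opens to 85 mm and grips with 20 to 120 N. Pads are 22 mm wide; open, the fingers measure 114 mm over their backs; the gripper's body (76 mm by 85 mm) begins 54 mm behind the grasp point. The pads swing forward as they close: fully open they stand 13 mm farther back than shut.
Start: joints at [1.189, 0.383, 0.044, 1.598, -0.018, 1.161, -0.05], TCP at [0.182, -0.624, 0.25] pointing down, gripper open.
Joint ranges: [-2.61, 2.61], [-0.41, 2.15], [-1.48, 1.57], [0, 2.5], [-1.57, 4.71], [0.05, 1.97], [-2.85, 2.85]. Speed limits (rad/s): [2.79, 2.79, 3.14, 3.14, 3.14, 3.14, 3.14].

### API

Orientations are given as a unit quaternion [x, y, z, w].
In Python, from bench import move_ptp, movel, move_j, move_gripper, pause, inverse_kinematics, read_camera, camera_params, MotionError, sign_off, look_for, tip_of, read_time_s, read_qpos, read_joint_vel, read_effort, read_eef_pos, read_tcp_rot, read_ft_force, read_ft_torque, read_finger_gap, read_grasp_force gives the robot as it stands. Calls block until the motion is done:
- move_ptp(position, orientation): joint-space move of the TCP to a pose.
- movel(position, orientation=None, speed=0.15): straight line of the TCP; orientation=None keeps the orientation; speed is the mean speed in m/s.
- move_j(angles): joint-space move.
- move_gripper(opening, effort=None): finger opening in m; effort is the grip in N (None keeps the last); returns when the fingers have stopped.
- pause(seconds).
- inverse_kinematics(position, orientation): joint angles nearest the present ones, or None.
- read_camera(name): name is "scene" or "top" or "wrist"; returns the picture (420x560x3 uint8, red, green, blue); there is no depth.
- camera_params(name): a dict with "K" (3x3 intrinsics, pixels), "camera_from_world" (4x4, takes a point from world to camera coordinates). Camera axes: x right, y down, z forward; pixel columns grow to the right and rows downward; lengths in m; the calibration is good to about 2 mm. A picture is of the moment at which its call begins: read the wrist's pose just before it. camera_params takes no time and is no camera call; for the wrist camera it gives the pose at the moment of the call.
A pose or a line that the arm cannot do raises MotionError and nothing moves.
- sign_off(): hands the job in; it is judged then, once.
Trained networks look in the newest picture that a camera, given by its name, has taken for a name from the list of things; names that differ only in an ending like _2 or _b are one class to them, and where a whole thing is asked for, a point or a joint stands for the part that bears it (a point fixed in the world has none). Each returns a list of dicts, best first, with "confidence" (0 to 1); they miss things now and then, are a little off and sometimes report something else, mostly with a low value. They report only what shows in the picture. A call takes as long as a camera call. They do not tell look-alikes from the thing itself.
- look_for(camera, name): "at" ([column, row] in pixels, amid what is visible of it).
- tip_of(camera, name): "at" ([column, row] in pixels: a listed point, or the origin of a listed thing).
Readings, each from a call of its own:
- read_time_s(): time.
- read_qpos(): joint angles.
- read_joint_vel(): joint speeds.
- read_effort(): joint torques, N m.
- read_eef_pos(): TCP position.
- read_tcp_rot(): TCP orientation.
- read_ft_force(): force on the tool from outside, world axes, zero at the start.
- read_ft_torque(): the same for the moment, N m.
- read_finger_gap(): finger opening in m.
- read_grasp_force(): force on a finger pad.
Only numpy, scipy, OpenCV 4.12 (cv2) and the standard library are available. Lean on these libraries where they do the work, as an engineer would, in place of code of your own. Each camera call takes 0.05 s, during which the arm holds its last target. There are 200 camera calls.

### The job

Clamp the glass print plate in its holder: screw the upright lever bolt in, clockwise seen from above, until its foot sits snugly on the glass (clearly firm to the turn, but never forced, or the glass cracks), then fold the bolt's lever fully down until it lies flat. Leave the jars, cap, brush, tape ring and gauge where they are.

Things in the scene. Friction and masses are not known exactly. Their poses are not given: they have to be found in the camera images.
- jig: the fixed specimen clamp: grey base slab 130 x 150 x 12 mm with an aluminium bridge 40 mm (x) by 144 mm (y) across it, bridge top 68 mm above the table; the upright bolt goes through the bridge's middle. Origin: centre of the base's underside, on the bolt's axis; z up
- plate: the clear glass plate, 94 x 82 x 6 mm, with grey powder prints, lying on a rubber seat under the bridge and giving slightly when pressed. Origin: about the centre of its underside, some 25 mm above the table
- foot: the bolt's black rubber foot, 20 mm across, under the bridge, on the bolt's axis. It starts 1 to 2 mm above the glass and sinks with the bolt; folding the lever pushes it down 1.6 mm more. Pose readings are too coarse to tell the gap: feel for it. A press of more than 26 N cracks the glass; a snug bolt with its lever folded presses with about 12.5 N. Origin: about the centre of its underside
- axle: the steel bolt: in is clockwise from above, 0.5 mm per rad. It turns freely (0.06 N m) for 1.6 to 4.4 rad, unknown, so regrasp; once the foot touches, the torque climbs 0.6 N m per rad and the bolt sinks 2 mm per rad. Snug is 0.3 to 0.6 N m (foot press 8 to 19 N); 0.8 cracks the glass. Hold snug half a second; let go, it eases back to the touch. Origin on its axis at the table; z up
- lever_pivot (a point): centre of the lever's hinge pin on the bolt's axis, about 104 mm above the table, turning with the bolt. z up; x level, to the side to which the lever folds, where the head has a flat steel tongue 14 mm wide reaching 56 mm from the axis (top 7 mm below the pin); y along the pin. Fork cheeks at y = +-13 to 16 mm stand 7 mm above the pin. Round head 34 mm across, 11 to 21 mm below the pin
- lever_mid (a point): point on the lever 40 mm from the pin, mid-thickness. The lever is a flat aluminium blade 24 mm wide (along its y, parallel to the pin), 10 mm thick (its x), reaching 62 mm from the pin along its z. Standing up (start) its z is vertical; folded, its z is level, along the pivot's x. Pinch it across its thickness from above to turn the bolt
- lever (a joint): fold angle of the lever: 0 standing straight up, in line with the bolt; 1.57 folded flat, its end stop. It is stiff (friction) and stays where it is left, so it has to be pushed all the way: 3 to 5 N near the lever's end
- jar_near: clear glass powder jar with black cap, 44 mm across, 62 mm tall, beside the clamp; leave alone; origin under its centre
- cap: loose black jar cap, 40 mm across, 14 mm high, near the clamp; leave alone; origin under its centre
- brush: powder brush lying flat beside the clamp; leave alone
- tape: empty clear tape ring, 68 mm across, 22 mm high, lying beyond the clamp; leave alone; origin under its centre
- jar_far: amber glass jar, 44 mm across, 62 mm tall, to the left; leave alone; origin under its centre
- jar_side: clear glass jar with steel cap, 44 mm across, 62 mm tall, to the left; leave alone; origin under its centre
- gauge: round pressure gauge lying on its back, 60 mm across, 23 mm high, to the right; leave alone; origin under its centre
Mind the look-alikes: they are no part of the job. Several things have the shape of the jig; the one meant has the colours described above.

How it is judged:
On the way, in this order (a step that is already met when the one before it is completed fails the run):
1. the bolt is screwed in until its foot presses the glass with more than 5 N, the lever still upright (within 0.3 rad) (contact force between foot and plate above 5 N and value of joint lever below 0.3 rad), for 0.2 s.
2. the lever is folded flat (value of joint lever above 1.47 rad), for 0.2 s.
At the end, for the whole second after the job is handed in: the lever lies folded flat (over 1.47 rad) and the foot clamps the glass plate with more than 11 N (value of joint lever above 1.47 rad and contact force between foot and plate above 11 N); the robot touches nothing.
It fails at once if the glass plate is cracked (foot press above 26 N) (contact force between foot and plate above 26 N).
It fails at once if a jar, the cap, the brush, the tape ring or the gauge is moved by more than 20 mm (distance of any of jar_near, cap, brush, tape, jar_far, jar_side, gauge from where it was at the start of the episode above 0.02 m).
It also fails if it takes over 72 s, if anything falls off the work surface, if the arm or the gripper's body presses on something with over 40 N, if the wrist force passes 120 N, or if a joint passes its speed limit or range.

## Working session

There is one attempt and no reset: what is moved stays moved. The work goes in short steps, each a Python script; the robot and the scene stay as the last script left them, time stands still between calls to the robot, and variables do not carry over. Pictures are saved under pics/ and viewed, at most 10 in all, crops included, and the job is handed in when it is done.

```bash
mkdir -p pics; ls
python3 - <<'E'
from bench import *
import cv2,numpy as np
a=read_camera("scene");b=read_camera("top")
cv2.imwrite("pics/s.png",a[:,:,::-1]);cv2.imwrite("pics/t.png",b[:,:,::-1])
for c in("scene","top"):
    p=camera_params(c);print(c,p["K"],p["camera_from_world"])
    for n in("jig","lever_pivot","lever_mid","axle","foot"):
        print(n,[(np.round(d["at"]),round(d["confidence"],2)) for d in tip_of(c,n)][:4])
print(read_time_s(),read_eef_pos(),read_tcp_rot(),read_ft_force(),read_ft_torque())
E
```

```text
pics
scene [[504.19780679   0.         278.53161674]
 [  0.         504.19780679 216.83450253]
 [  0.           0.           1.        ]] [[ 5.59325275e-01  8.28948098e-01  5.36250525e-04 -2.79464754e-01]
 [ 6.83112145e-01 -4.60557121e-01 -5.66784735e-01 -2.66933593e-01]
 [-4.69588154e-01  3.17383347e-01 -8.23865751e-01  1.74791754e+00]
 [ 0.00000000e+00  0.00000000e+00  0.00000000e+00  1.00000000e+00]]
jig [(array([145., 232.]), 0.97), (array([283., 176.]), 0.68), (array([272., 253.]), 0.59)]
lever_pivot [(array([286., 157.]), 0.73), (array([138., 213.]), 0.69), (array([268., 232.]), 0.67)]
lever_mid [(array([270., 224.]), 0.5), (array([135., 202.]), 0.44), (array([287., 151.]), 0.42)]
axle [(array([288., 179.]), 0.7), (array([270., 252.]), 0.55), (array([144., 233.]), 0.52), (array([269., 232.]), 0.44)]
foot []
top [[427.35618239   0.         274.54761204]
 [  0.         427.35618239 200.95267379]
 [  0.           0.           1.        ]] [[ 0.08221349 -0.99660424 -0.0045757  -0.03399992]
 [-0.97635969 -0.07962081 -0.20095344  0.48246754]
 [ 0.19990673  0.02098861 -0.97959011  1.12381368]
 [ 0.          0.          0.          1.        ]]
jig [(array([217., 260.]), 0.92), (array([293., 193.]), 0.79), (array([389., 298.]), 0.57), (array([293., 190.]), 0.51)]
lever_pivot [(array([397., 296.]), 0.74), (array([293., 187.]), 0.69), (array([213., 256.]), 0.51)]
lever_mid [(array([405., 295.]), 0.58), (array([298., 181.]), 0.53), (array([202., 257.]), 0.41)]
axle [(array([215., 259.]), 0.5), (array([382., 301.]), 0.49), (array([291., 194.]), 0.48)]
foot []
0.6 [ 0.18203684 -0.62400482  0.25031778] [9.89948194e-01 1.41430448e-01 2.00656277e-05 2.19989134e-05] [ 0.24883221 -0.3418438   0.71366486] [-0.0211691  -0.01506729 -0.03339685]
```

View pics/s.png

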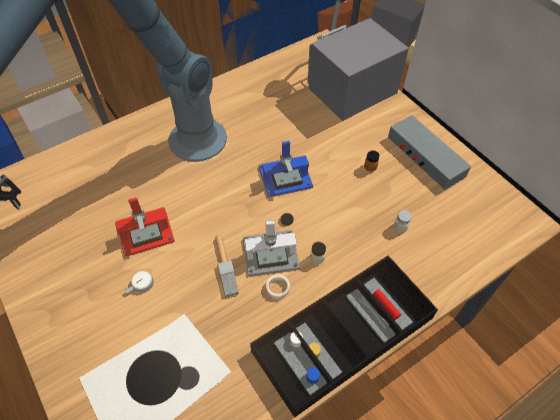

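View pics/t.png

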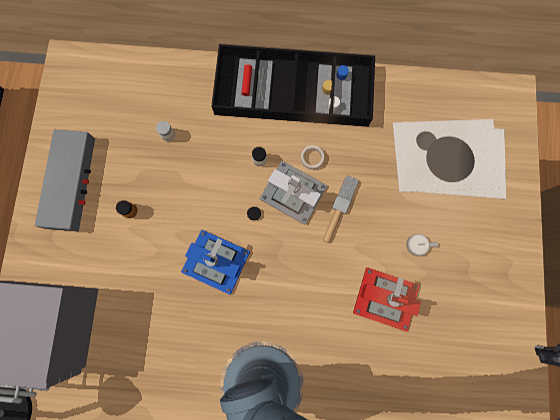

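The look-alikes are red at scene (145,232) / top (389,298), blue at (283,176) / (217,260), and grey/aluminium at (270,252) / (293,190). The description fits the grey one. I'll triangulate it, then take a close wrist view.

```bash
cat > h.py <<'E'
from bench import *
import cv2,numpy as np
from scipy.spatial.transform import Rotation as R
def P(c):
    p=camera_params(c);return p["K"]@p["camera_from_world"][:3]
def tri(obs):
    A=[]
    for M,(u,v) in obs: A+=[u*M[2]-M[0],v*M[2]-M[1]]
    A=np.array(A);A/=np.linalg.norm(A[:,:3],axis=1)[:,None]
    return np.linalg.lstsq(A[:,:3],-A[:,3],rcond=None)[0]
def proj(M,X):
    q=M@np.append(X,1);return q[:2]/q[2]
def down(yaw): # tool z down, tool y at world angle yaw
    y=np.array([np.cos(yaw),np.sin(yaw),0]);z=np.array([0,0,-1.]);x=np.cross(y,z)
    return R.from_matrix(np.c_[x,y,z])
E
python3 - <<'E'
from h import *
S,T=P("scene"),P("top")
piv=tri([(S,(268,232)),(T,(293,187))]);mid=tri([(S,(270,224)),(T,(298,181))]);jig=tri([(S,(271,252.5)),(T,(293,193))])
print(piv,mid,jig)
q=read_tcp_rot()
c=jig.copy();c[2]=0.36
best=None
for yaw in np.linspace(-np.pi,np.pi,25):
    j=inverse_kinematics(c-[0.06,0,0],down(yaw).as_quat())
    if j is not None and (best is None or abs(j[6])<best[0]): best=(abs(j[6]),yaw,j)
print(best)
move_j(best[2]); print(read_time_s(),read_eef_pos())
M=P("wrist");a=read_camera("wrist");cv2.imwrite("pics/w1.png",a[:,:,::-1]);np.save("w1.npy",M)
print(camera_params("wrist")["camera_from_world"])
for n in("jig","lever_pivot","lever_mid","axle"): print(n,[(np.round(d["at"],1),round(d["confidence"],2)) for d in tip_of("wrist",n)][:3])
print([proj(M,x) for x in(piv,mid,jig)], read_ft_force(),read_ft_torque())
E
```

```text
[ 0.51233326 -0.04224026  0.10672375] [ 0.51932628 -0.04685877  0.15748815] [ 0.52060856 -0.04276655  0.00538228]
(np.float64(0.037217294285599375), np.float64(0.0), array([ 0.66164497, -0.04054919, -0.63103272,  1.85771968, -0.02471258,
        1.31669371,  0.03721729]))
2.9333 [ 0.46059902 -0.04437705  0.35971314]
[[ 9.99997227e-01 -2.32710480e-03 -3.61456814e-04 -4.59814583e-01]
 [-2.09986545e-03 -9.50574989e-01  3.10487971e-01 -1.15876029e-01]
 [-1.06612986e-03 -3.10486351e-01 -9.50577240e-01  4.71195604e-01]
 [ 0.00000000e+00  0.00000000e+00  0.00000000e+00  1.00000000e+00]]
jig [(array([317.9, 160.2]), 0.76), (array([161.1,  16.2]), 0.57)]
lever_pivot [(array([326.9, 171.7]), 0.78)]
lever_mid [(array([332.7, 182. ]), 0.85)]
axle [(array([162.5,  17.5]), 0.78), (array([316.3, 162.9]), 0.59)]
[array([319.46455512, 174.0580048 ]), array([332.00756521, 187.85274286]), array([316.21837428, 161.01774034])] [-0.22338188  0.21563467 -0.88062372] [ 0.01341527 -0.05528473 -0.00163611]
```

View pics/w1.png

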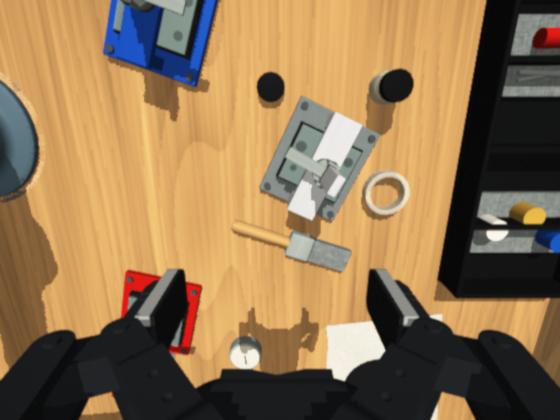

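The close view confirms the grey clamp with an aluminium bridge at (320,160). Its lever is upright at (326,172), and the tongue points to about (290,155). I'll take closer views from two yaws to get the exact axis and lever heading.

```bash
cat > look.py <<'E'
from h import *
import json
piv=np.array([0.515,-0.0425])
obs={n:[] for n in("jig","lever_pivot","lever_mid")}
for k,(yaw,dx,dy) in enumerate([(0,0,0.01),(1.2,0,0)]):
    p=np.array([piv[0]+dx,piv[1]+dy,0.30]);move_ptp(p,down(yaw).as_quat())
    M=P("wrist");a=read_camera("wrist");cv2.imwrite(f"pics/v{k}.png",a[:,:,::-1]);np.save(f"v{k}.npy",M)
    for n in obs:
        r=tip_of("wrist",n);g=[d for d in r if np.linalg.norm(d["at"]-proj(M,[*piv,{"jig":0,"lever_pivot":.104,"lever_mid":.144}[n]]))<60]
        print(k,n,[(np.round(d["at"],1),round(d["confidence"],2)) for d in r][:3])
        if g: obs[n].append((M,g[0]["at"]))
    print(read_time_s(),read_qpos().round(2))
for n in obs: print(n,len(obs[n]),tri(obs[n]) if len(obs[n])>1 else None)
E
python3 look.py; python3 -c "
import cv2,numpy as np
a=[cv2.imread(f'pics/v{k}.png') for k in(0,1)]
cv2.imwrite('pics/vv.png',np.hstack([x[0:400,130:530] for x in a]))"
```

```text
0 jig [(array([285.5, 177.5]), 0.79), (array([102.1,  12.4]), 0.66)]
0 lever_pivot [(array([284.4, 198.8]), 0.9)]
0 lever_mid [(array([289., 210.]), 0.92)]
3.8083 [ 0.62  0.13 -0.68  1.83  0.09  1.21 -0.09]
1 jig [(array([279.7, 174.1]), 0.68), (array([273.8, 252.9]), 0.41)]
1 lever_pivot [(array([279.8, 196.2]), 0.61)]
1 lever_mid [(array([280.9, 203. ]), 0.85)]
5.1167 [ 0.72  0.15 -0.77  1.83  0.11  1.21  1.11]
jig 2 [ 0.52447295 -0.04291412 -0.00214732]
lever_pivot 2 [ 0.52184009 -0.04198158  0.11378676]
lever_mid 2 [ 0.52373307 -0.04325201  0.13970811]
```

View pics/vv.png

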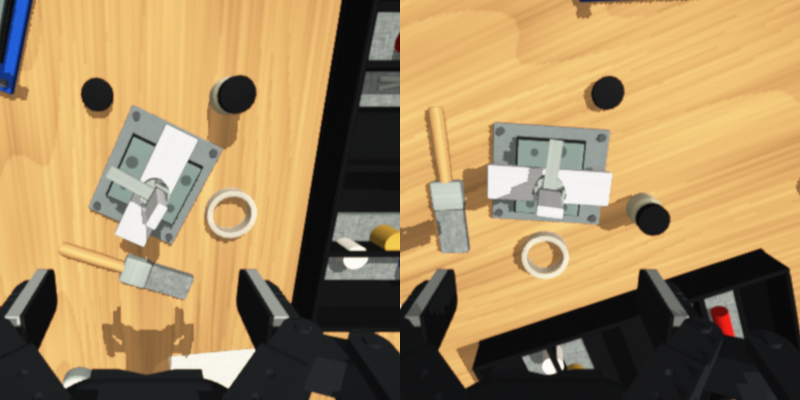

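The view confirms the choice. In v0 the lever is at (285,205) with the tongue tip at about (237,175). In v1 the tip is at (286,140). Next I'll compute the heading from the tongue, and check its 56 mm length against it.

Run:
```python
from h import *
def onplane(M,uv,z):
    H=M[:,[0,1,3]].copy();H[:,2]+=M[:,2]*z
    q=np.linalg.solve(H,[*uv,1]);return q[:2]/q[2]
ax=np.array([.5234,-.0428])
for k,uv in((0,(237,175)),(1,(286,140))):
    M=np.load(f"v{k}.npy");t=onplane(M,uv,.097);d=t-ax;print(k,t,np.linalg.norm(d),np.degrees(np.arctan2(d[1],d[0])))
# bridge end edges, z=.068: v0 ends mid (182,130)&(132,240) crop ; v1 ends left(488,182) right(610,190)
for k,a,b in((0,(181+130,132),(131+130,238)),(1,(488-270,182),(610-270,189))):
    M=np.load(f"v{k}.npy");a=onplane(M,a,.068);b=onplane(M,b,.068);d=a-b;print(k,(a+b)/2,np.linalg.norm(d),np.degrees(np.arctan2(d[1],d[0])))
q=read_qpos();print(q[6])
for yd in (150,155,145,-30):
    j=inverse_kinematics([*ax,.2],down(np.radians(yd)).as_quat());print(yd,None if j is None else j.round(2))
```

```text
0 [ 0.47169656 -0.02041259] 0.05634218071456092 156.58755803825207
1 [ 0.47313403 -0.01642325] 0.056766195832397275 152.31204518137997
0 [ 0.52286272 -0.04149767] 0.13881697142061675 65.81224761616886
1 [ 0.52194065 -0.04245733] 0.14267463929631286 -114.64911593248388
1.109847039268771
150 [ 0.79  0.33 -0.91  1.91  0.3   1.04  2.38]
155 [ 0.8   0.33 -0.92  1.91  0.31  1.04  2.46]
145 [ 0.78  0.33 -0.9   1.91  0.3   1.04  2.29]
-30 [ 0.51  0.25 -0.57  1.92  0.16  1.01 -0.65]
```

Run:
```python
from h import *
ax=np.array([.523,-.0425]);yaw=np.radians(155)
Q=down(yaw).as_quat()
move_gripper(0.06);move_ptp([*ax,.24],Q)
f0,t0=read_ft_force(),read_ft_torque();np.save("f0.npy",[f0,t0])
movel([*ax,.148],Q,0.1);print(read_time_s(),read_ft_force()-f0,read_qpos()[6])
move_gripper(0.0,20)
r=down(yaw)
for i in range(2):
    print("tool F",r.inv().apply(read_ft_force()-f0).round(2),"T",r.inv().apply(read_ft_torque()-t0).round(3),"gap",read_finger_gap(),read_grasp_force(),read_eef_pos());pause(.1)
a=read_camera("wrist");cv2.imwrite("pics/g.png",a[:,:,::-1])
print(read_time_s())
```

```text
7.8167 [ 0.36407397 -0.24467708  1.1586829 ] 2.4026964387612906
tool F [ 1.54 -0.   -3.38] T [-0.203  0.104  0.066] gap 0.009737840798622159 27.106551826000214 [ 0.52307794 -0.04259977  0.14839306]
tool F [ 1.67  0.76 -5.08] T [-0.297  0.189  0.035] gap 0.009457354331094315 27.231707274913788 [ 0.52309388 -0.04257352  0.14838539]
8.5667
```

View pics/g.png

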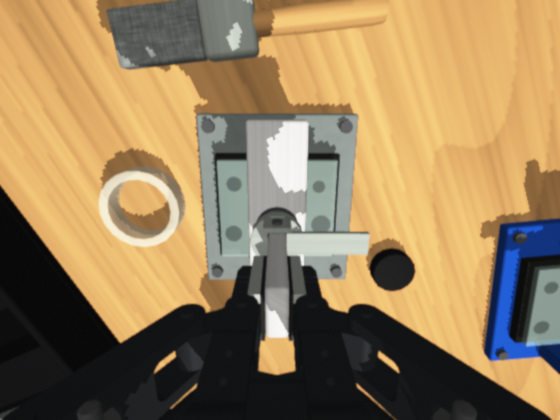

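```bash
cat > turn.py <<'E'
from h import *
import sys
def turn(yaw,p,end,stop,step=0.1,fine=0.04,zrate=.0005):
    f0,t0=np.load("f0.npy");n=0;hist=[]
    while yaw>end:
        tz=read_ft_torque()[2]-t0[2]
        d=step if tz<0.13 else fine
        F=read_ft_force()-f0
        c=np.clip(6e-5*np.array(F),-4e-4,4e-4)
        p=p+c; p[2]-=(zrate if tz<.13 else .002)*d
        yaw-=d
        movel(p,down(yaw).as_quat(),0.1)
        tz=np.mean([read_ft_torque()[2] for _ in range(2)])-t0[2]
        n+=1
        if n%5==0 or tz>.13: print(f"t {read_time_s():.2f} yaw {yaw:.2f} q7 {read_qpos()[6]:.2f} tz {tz:.3f} F {(read_ft_force()-f0).round(1)} gap {read_finger_gap():.4f} p {p.round(4)}")
        if tz>stop: break
        if np.linalg.norm(read_ft_force()-f0)>25: print("force stop");break
    np.save("st.npy",[yaw,*p]);return yaw,p
if __name__=="__main__":
    st=np.load("st.npy");turn(st[0],st[1:],st[0]-float(sys.argv[1]),float(sys.argv[2]))
E
python3 - <<'E'
from turn import *
move_gripper(0.0,70)
f0,t0=np.load("f0.npy")
print(read_time_s(),read_ft_force()-f0,read_ft_torque()-t0,read_finger_gap())
p=read_eef_pos();y=np.radians(155)
turn(y,p,y-0.6,0.3)
E
```

```text
8.7833 [-1.2911026  -1.37708629  6.26874519] [-0.0575573   0.49331789 -0.01184455] 0.008924384960836015
t 10.03 yaw 2.21 q7 1.95 tz 0.012 F [ 0.9 -2.1 -1.1] gap 0.0092 p [ 0.5233 -0.0427  0.1483]
```

```bash
python3 turn.py 2.0 0.25
```

```text
t 11.53 yaw 1.61 q7 1.40 tz 0.034 F [ 0.  -0.8  0.3] gap 0.0092 p [ 0.5234 -0.0431  0.1478]
t 12.78 yaw 1.11 q7 0.93 tz 0.055 F [ 0.2 -0.7 -0.5] gap 0.0088 p [ 0.5235 -0.0433  0.1477]
t 14.03 yaw 0.61 q7 0.46 tz 0.012 F [-0.8  0.4 -0.9] gap 0.0093 p [ 0.5233 -0.0435  0.1474]
t 15.28 yaw 0.11 q7 -0.01 tz 0.086 F [-1.1 -0.5  0.5] gap 0.0092 p [ 0.5231 -0.0435  0.1471]
```

```bash
python3 turn.py 2.4 0.25
```

```text
t 16.53 yaw -0.39 q7 -0.48 tz 0.061 F [-0.6  0.5 -2.2] gap 0.0092 p [ 0.5228 -0.0436  0.1468]
t 16.78 yaw -0.49 q7 -0.58 tz 0.165 F [ 0.4  0.2 -2.4] gap 0.0094 p [ 0.5227 -0.0435  0.1467]
t 17.28 yaw -0.63 q7 -0.71 tz 0.298 F [-0.5  0.4 -2. ] gap 0.0094 p [ 0.5227 -0.0435  0.1463]
```

```bash
cat > fine.py <<'E'
from turn import *
f0,t0=np.load("f0.npy");st=np.load("st.npy");yaw,p=st[0],st[1:]
def tq(n=10):
    v=[]
    for _ in range(n): v.append(read_ft_torque()[2]-t0[2]);pause(.02)
    return np.mean(v),np.std(v)
print(tq())
while True:
    m,s=tq(6)
    if m>0.42 or yaw<-1.6: break
    yaw-=0.05;p[2]-=1e-4;movel(p,down(yaw).as_quat(),.1)
    print(f"{yaw:.2f} prev {m:.3f} {s:.3f}",(read_ft_force()-f0).round(1),R.from_quat(read_tcp_rot()).as_matrix()[:2,1].round(3))
print("final",m,read_time_s());pause(0.7);print(tq(),read_time_s())
np.save("st.npy",[yaw,*p])
a=read_camera("wrist");cv2.imwrite("pics/f.png",a[:,:,::-1])
E
python3 fine.py
```

```text
(np.float64(0.2632220080215976), np.float64(0.026155633265136268))
-0.68 prev 0.253 0.019 [-0.5  0.3 -2.2] [ 0.776 -0.631]
-0.73 prev 0.283 0.024 [-1.1  1.5 -2.5] [ 0.743 -0.669]
-0.78 prev 0.300 0.028 [-0.4  0.8 -2.1] [ 0.709 -0.705]
-0.83 prev 0.365 0.027 [-0.7  1.6 -3. ] [ 0.673 -0.74 ]
-0.88 prev 0.388 0.031 [-0.5  0.7 -3.5] [ 0.635 -0.773]
final 0.4353226762695553 19.3
(np.float64(0.42822951005735976), np.float64(0.02666718650312035)) 20.1667
```

Run:
```python
from h import *
st=np.load("st.npy");yaw,p=st[0],st[1:]
move_gripper(0.06);print(read_time_s())
movel([p[0],p[1],.21],down(yaw).as_quat(),.2)
move_ptp([p[0],p[1]+.01,.29],down(0.).as_quat())
M=P("wrist");a=read_camera("wrist");np.save("r.npy",M)
b=a.copy();cv2.imwrite("pics/r.png",cv2.resize(b[60:340,110:490],(760,560))[:,:,::-1])
for n in("lever_pivot","lever_mid"): print(n,[(np.round(d["at"],1),round(d["confidence"],2)) for d in tip_of("wrist",n)][:3], proj(M,[p[0],p[1],.102 if 'p' in n[6:] else .142]))
print(read_time_s(),p,yaw)
for yd in range(-60,10,10):
    v=np.radians(yd);print(yd,proj(M,[p[0]+.056*np.cos(v),p[1]+.056*np.sin(v),.095]).round(1))
```

```text
20.75
lever_pivot [(array([276.2, 202.5]), 0.65)] [278.55116061 198.70065657]
lever_mid [(array([281.6, 209.3]), 0.8)] [278.71768715 210.86557003]
22.225 [ 0.52268235 -0.04352731  0.1457847 ] -0.8847396594087908
-60 [303.9 239.4]
-50 [311.4 234.7]
-40 [318.  228.8]
-30 [323.5 221.9]
-20 [327.7 214.1]
-10 [330.5 205.7]
0 [331.8 196.9]
```

View pics/r.png

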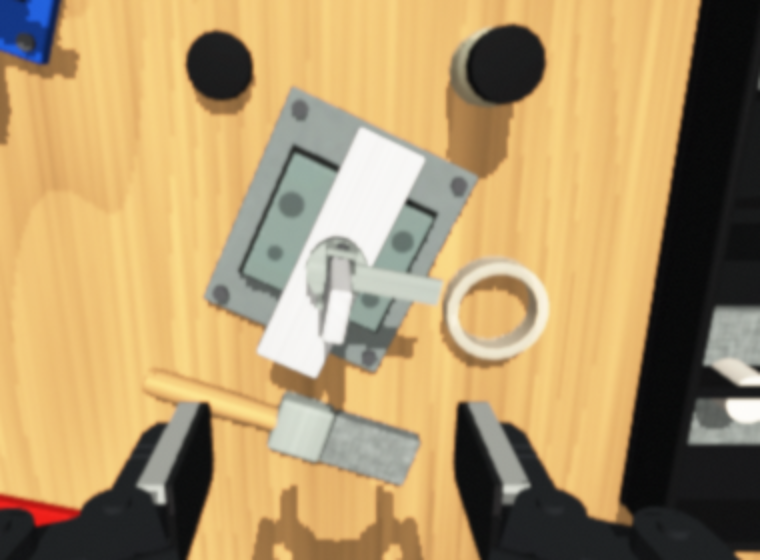

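The tongue tip is at original pixel (330,205), so the fold heading is about −10°. The bolt has eased back to the touch as expected. Next I'll push the lever over an arc with closed fingertips.

```bash
cat > fold.py <<'E'
from h import *
ax=np.array([.5227,-.0435]);h=np.radians(-10);d=np.array([np.cos(h),np.sin(h)]);zp=.102;L=.054
Q=down(np.radians(80)).as_quat()
def tcp(u,w): return [*(ax+d*(u-.011)),zp+w+.019]
move_gripper(0.0,40)
move_ptp([*(ax+d*-.035),.25],Q);f0=read_ft_force();np.save("f1.npy",f0)
movel(tcp(-.02,L),Q,.12)
print(read_time_s(),(read_ft_force()-f0).round(1))
for th in np.r_[0,np.arange(.1,1.58,.1),1.57]:
    s,c=np.sin(th),np.cos(th)
    movel(tcp(L*s-.005*c,L*c+.005*s),Q,.06)
    F=read_ft_force()-f0
    print(f"{th:.1f} along {F[:2]@d:.1f} side {F[0]*-d[1]+F[1]*d[0]:.1f} up {F[2]:.1f}")
    if np.linalg.norm(F)>22: print("stop");break
z=read_eef_pos()[2];print(read_time_s(),z)
a=read_camera("wrist");cv2.imwrite("pics/fo.png",a[:,:,::-1])
E
python3 fold.py
```

```text
24.8667 [ 1.5 -0.5  0. ]
0.0 along 0.6 side 0.1 up -1.1
0.1 along -0.3 side 0.2 up -0.4
0.2 along -0.3 side -0.2 up -0.3
0.3 along -0.6 side -0.7 up -1.0
0.4 along -0.4 side 0.7 up -0.8
0.5 along 0.4 side -0.4 up -0.4
0.6 along -0.6 side -0.7 up -1.2
0.7 along 0.8 side -1.3 up -0.5
0.8 along 0.5 side -0.0 up -0.8
0.9 along 1.3 side 1.1 up -0.9
1.0 along -0.0 side 0.1 up -0.5
1.1 along 0.3 side 1.0 up -0.5
1.2 along 0.8 side 0.6 up -0.4
1.3 along 1.2 side -0.0 up -0.4
1.4 along 0.5 side 0.4 up -1.4
1.5 along 0.2 side -0.2 up 0.2
1.6 along 0.1 side -0.8 up 2.7
29.2667 0.12607765942074167
```

Run:
```python
from h import *
a=cv2.imread("pics/fo.png")
s=read_camera("scene");cv2.imwrite("pics/s2.png",s[:,:,::-1])
c=cv2.resize(s[190:290,220:340][:,:,::-1],(504,420),interpolation=cv2.INTER_CUBIC)
cv2.imwrite("pics/fo2.png",cv2.resize(np.hstack([cv2.resize(a,(560,420))[:, 130:430],c]),(800,418)))
print(read_ft_force()-np.load("f1.npy"))
```

```text
[-0.36104785  0.3203991   2.86575656]
```

View pics/fo2.png

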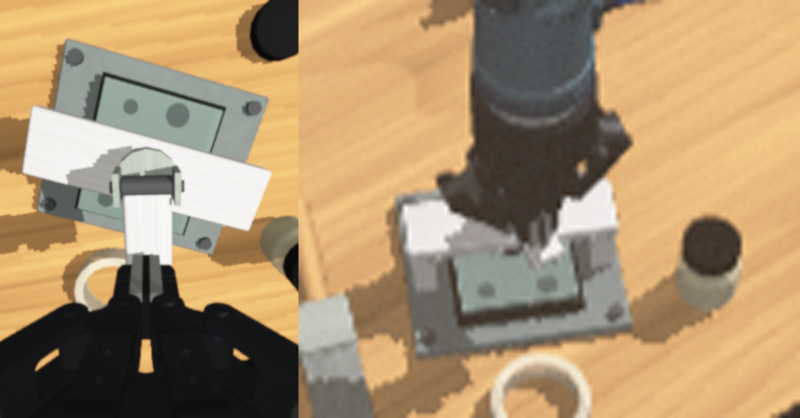

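The lever has folded over and lies along the tongue under the fingertips. I'll press it down to the stop, watching the force.

Run:
```python
from h import *
f0=np.load("f1.npy");p=read_eef_pos();Q=read_tcp_rot()
for i in range(14):
    p[2]-=.0006;movel(p,Q,.03);pause(.05);F=(read_ft_force()-f0)[2];print(round(p[2],4),round(read_eef_pos()[2],4),round(F,1))
    if F>15: break
pause(.3);print(read_ft_force()-f0,read_time_s())
```

```text
0.1255 0.126 5.6
0.1249 0.1259 7.7
0.1243 0.1258 9.2
0.1237 0.1257 12.1
0.1231 0.1256 14.2
0.1225 0.1255 16.0
[-5.45454326 -0.46542067 16.35997099] 31.4667
```

Run:
```python
from h import *
p=read_eef_pos();Q=read_tcp_rot()
movel([p[0],p[1],.25],Q,.15)
ax=np.array([.5227,-.0435])
move_ptp([.42,-.20,.16],down(np.radians(-150)).as_quat()) if False else move_ptp([.5227,-.03,.29],down(0.).as_quat())
M=P("wrist");a=read_camera("wrist");s=read_camera("scene")
h=np.radians(-10)
for r in(.056,.062): print(proj(M,[ax[0]+r*np.cos(h),ax[1]+r*np.sin(h),.107]))
x=cv2.resize(a[100:300,180:380],(400,400),interpolation=cv2.INTER_CUBIC);y=cv2.resize(s[200:290,225:315],(400,400),interpolation=cv2.INTER_CUBIC)
cv2.imwrite("pics/end.png",np.hstack([x,y])[:,:,::-1])
for c in("wrist","scene"): print([(d["at"],d["confidence"]) for d in tip_of(c,"lever_mid")][:3],proj(P(c),[*(ax+.04*np.array([np.cos(h),np.sin(h)])),.102]))
print(read_time_s(),read_ft_force())
```

```text
[331.01786178 212.29129991]
[336.68915324 213.25732155]
[([316.8, 206.5], 0.87)] [314.99237118 208.07233095]
[([273.5, 247.9], 0.58), ([131.7, 205.2], 0.52)] [276.04156866 246.87667947]
33.9083 [-0.25859229  0.61948596 -0.43433486]
```

View pics/end.png

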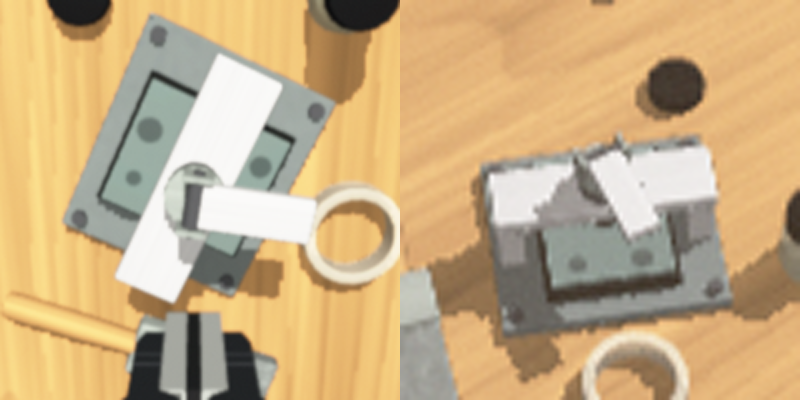

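```bash
python3 -c "
from bench import *
print(sign_off(),read_time_s())"
```

```text
the job is handed in; nothing more can be done
the job is handed in; nothing more can be done
```

I screwed the bolt in to about 0.43 N m, held it there for over half a second, folded the lever flat to its stop, and handed the job in at about 34 s. The final foot force on the glass couldn't be read directly, and the sign-off gave no verdict.

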